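# Fetch the holding weight from the tool case

### The arm

A 6-joint arm with a two-finger parallel gripper is mounted at the origin on the work surface. World frame = base frame: x ahead of the robot, y to its left, z up, the work surface at z = 0. Lengths are in m, angles in degrees, forces in N, time in s.
With the tool pointing down it reaches from about 0.325 to 0.775 m from the base axis. Payload 9.3 kg.
Tool frame: the origin (TCP) lies between the finger pads; the fingertips stand 17 mm ahead of it and the grasp point (between the pads) lies 2 mm behind it (bot.tcp_to_tips is the distance from the TCP to the fingertips, in m); z points along the fingers, y is the direction in which the jaws open and shut (so a half turn about z gives the same grasp; the last joint's range is limited). The gripper opens to 85 mm and grips with 20 to 120 N. Pads are 22 mm wide; open, the fingers measure 114 mm over their backs; the gripper's body (76 mm by 85 mm) begins 54 mm behind the grasp point. The pads swing forward as they close: fully open they stand 13 mm farther back than shut.
Start: joints at [58.178, 14.817, 1.232, 76.415, 0, 81.257], TCP at [0.216, 0.506, 0.248] pointing down, gripper open.
Joint ranges: [-174.27, 174.27], [-52.1, 104.24], [-59.71, 78.15], [-110.17, 111.67], [-87.03, 83.33], [-180, 180]. Speed limits (degrees/s): [127.2, 127.2, 159.86, 180, 180, 180].

### API

Orientations are given as [roll, pitch, yaw] about the fixed x, y, z axes, in that order (R = Rz(yaw) Ry(pitch) Rx(roll)).
In Python, from rig import status, optics, workorder, bot gives the robot as it stands.
- The arm moves only by the tool move_arm, never from a script. Its argument "rows" is a list of rows, each an object with "hand": the opening, from 0 (shut) to 1 (fully open); "dp": the shift along the tool's x, y, z in mm, a list of three; "rot": the turn, a rotation vector about the tool's x, y, z in rad, a list of three. In form: [{"hand": hand, "dp": [dx, dy, dz], "rot": [wx, wy, wz]}, ...]. A call has exactly 8 rows; each row shifts and turns the pose as measured when the row begins, along the tool's axes as they then stand; what a row does not reach is not made up. A row lasts 1/10 s, in which the tool goes at most 50 mm and 8.59 degrees, less where a joint would pass 70% of its speed; a pose out of reach is approached as far as the arm can. A call is refused whole if a number of a shift passes 50 or a number of a turn 0.15, either way. A call with a gripper value outside its range is refused whole. The fingers move at their own pace and stop on an object; the grip force is fixed at half the most. Time passes only in rows, so rows that do not move let the fingers close, or fill a call up. It gives the time, the measured TCP pose, the force and the opening at its end, in the units of the state.
- status.get_obs(): the state, without advancing time (a new reading comes with each control period).
- optics.camera(name): name is "side" or "top"; returns a dict with "image" (384x512x3 uint8, blue, green, red), "range_z" (384x512 float32, m along the optical axis (not along the pixel's ray), 0 where there is no reading), "mtx" (3x3 intrinsics, pixels), "T" (4x4, takes a point from camera to world coordinates). Camera axes: x right, y down, z forward; pixel columns grow to the right and rows downward; lengths in m; the calibration is good to about 2 mm. A picture is of the moment at which its call begins.
- workorder.close_job(): hands the job in, once; it reports no verdict.
The state is a dict: "clock": time; "joint_pos": joint angles; "qvel": joint speeds; "tau": joint torques, N m; "position": TCP position; "eef_rot": TCP orientation; "ft_force": force on the tool from outside, world axes, zero at the start; "moment": the same for the moment, N m; "opening": finger opening in m.
Only numpy, scipy, OpenCV 4.12 (cv2) and the standard library are available. Lean on these libraries where they do the work, as an engineer would, in place of code of your own. Each camera call takes 0.05 s, during which the arm holds its last target.

### The job

At this packing bench, swing the lid of the steel tool case right over past its balance point so that it stays open by itself. Then lift out the round holding weight with the upright stem and set it down gently, upright, on the middle of the low pile of slotted card strips (the lowest pile, within reach on the opposite side of the robot from the case; not the tall piles). Leave the plain square-edged block in the case and the lid open.

Things in the scene. Friction and masses are not known exactly. Their poses are not given: they have to be found in the camera images.
- lid (a joint): Angle of the lid of the tool case, rad: 0 closed, growing as it opens, stop at 1.95. The lid swings freely with no spring or catch: let go below about 1.5 it falls shut, above about 1.6 it falls open onto its stop and stays. The case is dark steel, fixed to the bench, 170 deep x 240 wide x 90 mm high, walls and floor 5 mm; the lid is a grey plate 170 x 240 x 8 mm, 0.35 kg, hinged along the case's upper long edge on the side away from the robot.
- lid_handle (a point): Middle of the lid's bar handle, at the bar's centre line: a round steel bar about 10 mm thick, 100 mm long, parallel to the hinge, carried by a post at each end, 35 mm above the lid's outer face. It lies 12 mm inside the lid's front edge. x, y, z axes turn with the lid: with the lid closed, x points level from the handle to the hinge, y along the bar, z up.
- lid_hinge (a point): Middle of the hinge line, on the underside of the lid, 90 mm above the bench. Axes as for the handle: y along the hinge line. In these axes the handle is at x = -158 mm, z = +43 mm. The case's centre is 85 mm from the hinge line, towards the handle of the closed lid.
- weight: Round steel holding weight, about 0.7 kg (0.55 to 0.85), standing upright in the case on its floor, in one half of its width: a disc foot 56 mm across and 32 mm high, then a plain upright stem 24 mm across from 36 mm up to the top at 74 mm. Origin: centre of its underside; z up along the stem.
- block: Plain rectangular steel block, 60 x 30 x 45 mm high, 0.6 kg, standing in the other half of the case; stays there. Origin: centre of its underside.
- pile_top (a point): Middle of the top face of the low pile of slotted brown card strips, 100 x 160 mm and 40 mm high, fixed to the bench on the other side of the robot's centre line from the case. y axis along the 160 mm side, z up. (Taller piles, 100 mm and more, an assembled card partition grid and a roll of tape stand farther behind or out to the side.)
Mind the look-alikes: they are no part of the job. Leave any blue or orange look-alike of the part that bears pile_top alone.

How it is judged:
By the outcome, as a careful person would: the job done as asked, in the order asked, and still so for the second after the job is handed in, with the robot touching nothing.
It also fails if it takes over 58 s, if anything falls off the work surface, if the arm or the gripper's body presses on something with over 40 N, if the wrist force passes 120 N, or if a joint passes its speed limit or range.

## Working session

There is one attempt and no reset: what is moved stays moved. The work goes in short steps, Python scripts to look and compute and a tool call to move; the robot and the scene stay as the last step left them, time stands still between calls to the robot, and variables do not carry over. Pictures are saved under pics/ and viewed, and the job is handed in when it is done.

Besides the shell and the picture viewer there is one more tool, called after "Call:" by a JSON object that holds its "api" and its "payload", one argument or row to a line. move_arm: Moves the arm, as the interface text tells. Its arguments: {"type":"object","properties":{"rows":{"type":"array","items":{"type":"object","properties":{"hand":{"type":"number"},"dp":{"type":"array","items":{"type":"number"}},"rot":{"type":"array","items":{"type":"number"}}}}}},"required":["rows"]}

```bash
mkdir -p pics; ls
python3 - <<'E'
from rig import status, optics, workorder, bot
import cv2,numpy as np
print(status.get_obs())
for n in("side","top"):
    c=optics.camera(n); cv2.imwrite(f"pics/{n}0.png",c["image"]); np.savez(f"{n}0.npz",**c); print(n,c["mtx"],c["T"])
E
```

```text
pics
{'clock': 0.0, 'joint_pos': array([5.81788178e+01, 1.48510378e+01, 1.18913248e+00, 7.64154317e+01,
       1.91257779e-03, 8.12561688e+01]), 'qvel': array([-0.00142446,  0.0485629 , -0.04028453, -0.04360917,  0.09805864,
        0.00937537]), 'tau': array([-1.28791828e-03, -5.55637765e+01,  3.44533503e+01,  1.35954216e-02,
       -1.83989705e-04, -1.40609291e-05]), 'position': array([0.21544714, 0.50576413, 0.24765923]), 'eef_rot': array([-1.79923853e+02, -1.36468800e-02,  1.56922639e+02]), 'ft_force': array([ 0.31062099,  0.07767678, -0.51310881]), 'moment': array([-0.01125879, -0.00137603, -0.04984854]), 'opening': 0.0855201656466668}
side [[358.55187847   0.         254.83068634]
 [  0.         358.55187847 188.42660619]
 [  0.           0.           1.        ]] [[ 0.9028231  -0.26427437  0.33921898  0.19210802]
 [-0.42988958 -0.53585888  0.72667064 -0.52392841]
 [-0.01026692 -0.80188174 -0.59739457  0.58181615]
 [ 0.          0.          0.          1.        ]]
top [[497.21019955   0.         257.88760974]
 [  0.         497.21019955 188.65852347]
 [  0.           0.           1.        ]] [[-0.01216173 -0.99309812  0.11665423  0.33986575]
 [-0.99976528  0.01416866  0.01639033  0.04844192]
 [-0.01793004 -0.11642751 -0.99303733  1.25921393]
 [ 0.          0.          0.          1.        ]]
```

View pics/side0.png

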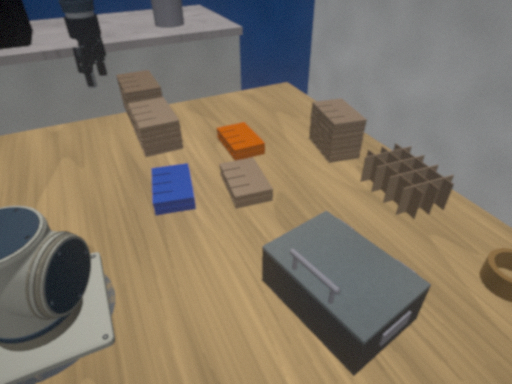

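View pics/top0.png

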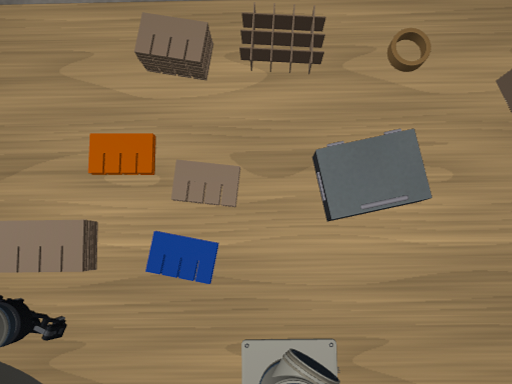

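The top view shows the case with its grey lid at about (373,175) and its handle near (385,202). There are three low piles: brown (207,183), orange (122,153) and blue (182,257). The brown one fits, since the target is brown card and the blue and orange ones are look-alikes. The tall brown piles are at (45,246) and (175,45).

```bash
cat > h.py <<'E'
import numpy as np,cv2
def load(n): return dict(np.load(n+".npz"))
def ray(c,uv,z):
    d=c["T"][:3,:3]@np.linalg.inv(c["mtx"])@np.array([uv[0],uv[1],1.]); o=c["T"][:3,3]
    return o+d*(z-o[2])/d[2]
def cloud(c):
    r=c["range_z"]; v,u=np.mgrid[:r.shape[0],:r.shape[1]]
    p=np.stack([u,v,np.ones_like(u)],-1)@np.linalg.inv(c["mtx"]).T*r[...,None]
    return p@c["T"][:3,:3].T+c["T"][:3,3]
def proj(c,P):
    T=np.linalg.inv(c["T"]); q=c["mtx"]@(T[:3,:3]@np.asarray(P)+T[:3,3]); return q[:2]/q[2]
E
python3 - <<'E'
from h import *
c=load("top0");P=cloud(c);im=c["image"]
def rect(m,name):
    n,l,s,ce=cv2.connectedComponentsWithStats(m.astype(np.uint8)); i=1+np.argmax(s[1:,4]); m=l==i
    q=P[m]; r=cv2.minAreaRect((q[:,:2]*1000).astype(np.float32)); print(name,m.sum(),r,"z",np.median(q[:,2]),cv2.boxPoints(r).round().tolist()); return m
v,u=np.mgrid[:384,:512]
box=lambda a,b,c_,d:(u>a)&(u<b)&(v>c_)&(v<d)
Z=P[...,2]
rect(box(300,445,120,230)&(Z>.085)&(Z<.112),"lid")
rect(box(300,445,120,230)&(Z>.125),"handle")
rect(box(165,245,150,212)&(Z>.028)&(Z<.06),"pile")
s=load("side0");PS=cloud(s);
m=(PS[...,2]>.125)&(PS[...,0]>.3)&(PS[...,1]<-.1)&(PS[...,1]>-.4)&(PS[...,2]<.16)&(PS[...,0]<.6)
rows=np.argwhere(m); print("side handle",m.sum(),rows.mean(0), PS[m].mean(0) if m.any() else 0, PS[m].min(0),PS[m].max(0))
cr=np.hstack([cv2.resize(im[150:215,165:250],None,fx=4,fy=4),cv2.resize(im[150:215,365:440],None,fx=4,fy=4)]); cv2.imwrite("pics/crop0.png",cr)
E
```

```text
lid 7216 ((513.528076171875, -202.04551696777344), (177.98617553710938, 241.5093994140625), 11.418900489807129) z 0.09861854475331033 [[402.0, -101.0], [450.0, -338.0], [625.0, -303.0], [577.0, -66.0]]
handle 233 ((402.6288146972656, -108.02165222167969), (21.56814956665039, 336.4742736816406), 18.189790725708008) z 0.13757575820793266 [[340.0, 48.0], [445.0, -271.0], [465.0, -264.0], [360.0, 55.0]]
pile 2494 ((501.4031982421875, 200.0411376953125), (160.7664337158203, 100.52300262451172), 83.11628723144531) z 0.03988444457528084 [[442.0, 126.0], [542.0, 114.0], [561.0, 274.0], [461.0, 286.0]]
side handle 452 [271.63938053 314.65486726] [ 0.43478534 -0.22207737  0.13673654] [ 0.41965077 -0.27161368  0.12503218] [ 0.44880673 -0.16389973  0.14048159]
```

View pics/crop0.png

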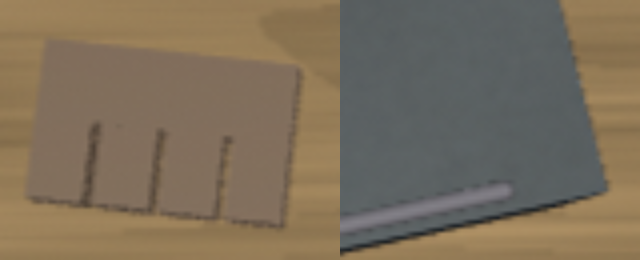

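Lid found: handle ≈ (437,-218,133) mm, hinge ≈ (592,-186,90), lid x-axis at about 11.4°. Low brown pile centre is (501,200,40). I'll move above the handle now.

```bash
cat > plan.py <<'E'
import sys,numpy as np
from scipy.spatial.transform import Rotation as R
from rig import status
def plan(wps,hand,n=8,rpy=True):
    """wps: list of (x,y,z mm, rpy) reached at equal row spacing n/len(wps)"""
    o=status.get_obs(); p=np.array(o["position"])*1000; r=R.from_euler("xyz",o["eef_rot"],degrees=True)
    k=n//len(wps)
    for w in wps:
        q=np.array(w[:3],float); t=R.from_euler("xyz",w[3:6],degrees=True)
        rv=(r.inv()*t).as_rotvec(); p0=p;r0=r
        for i in range(k):
            pn=p0+(q-p0)*(i+1)/k; rn=r0*R.from_rotvec(rv*(i+1)/k)
            print('{"hand":%g,"dp":%s,"rot":%s},'%(hand,np.round(r.inv().apply(pn-p)).astype(int).tolist(),np.round((r.inv()*rn).as_rotvec(),3).tolist()))
            p,r=pn,rn
E
python3 - <<'E'
from plan import *
plan([(320,320,250,180,0,130),(420,100,250,180,0,104)],0.5)
E
```

```text
{"hand":0.5,"dp":[-42, -32, -1],"rot":[-0.0, 0.0, 0.117]},
{"hand":0.5,"dp":[-46, -27, -1],"rot":[-0.0, 0.0, 0.117]},
{"hand":0.5,"dp":[-49, -22, -1],"rot":[-0.0, 0.0, 0.117]},
{"hand":0.5,"dp":[-51, -16, -1],"rot":[-0.0, 0.0, 0.117]},
{"hand":0.5,"dp":[-58, -16, 0],"rot":[0.0, -0.0, 0.113]},
{"hand":0.5,"dp":[-60, -10, 0],"rot":[0.0, -0.0, 0.113]},
{"hand":0.5,"dp":[-60, -3, 0],"rot":[0.0, -0.0, 0.113]},
{"hand":0.5,"dp":[-60, 4, 0],"rot":[0.0, -0.0, 0.113]},
```

Call:
{"api": "move_arm", "payload": {
  "rows": [
    {"hand": 0.5,"dp": [-35,-28,0],"rot": [0,0,0.12]},
    {"hand": 0.5,"dp": [-40,-25,0],"rot": [0,0,0.12]},
    {"hand": 0.5,"dp": [-44,-20,0],"rot": [0,0,0.12]},
    {"hand": 0.5,"dp": [-46,-16,0],"rot": [0,0,0.12]},
    {"hand": 0.5,"dp": [-48,-14,0],"rot": [0,0,0.12]},
    {"hand": 0.5,"dp": [-48,-8,0],"rot": [0,0,0.12]},
    {"hand": 0.5,"dp": [-48,-2,0],"rot": [0,0,0.12]},
    {"hand": 0.5,"dp": [-48,2,0],"rot": [0,0,0.12]}
  ]
}}

```text
clock: 0.9
position: [0.3766, 0.1517, 0.2447]
eef_rot: [-179.8, 0.1, 100.5]
ft_force: [2.1, 0.5, 0.3]
opening: 0.0429
```

Run:
```python
from plan import *
plan([(437,-218,230,180,0,101.4)],0.5)
```

```text
{"hand":0.5,"dp":[-47, -1, 2],"rot":[-0.001, 0.0, -0.002]},
{"hand":0.5,"dp":[-47, -1, 2],"rot":[-0.001, 0.0, -0.002]},
{"hand":0.5,"dp":[-47, -1, 2],"rot":[-0.001, 0.0, -0.002]},
{"hand":0.5,"dp":[-47, -1, 2],"rot":[-0.001, 0.0, -0.002]},
{"hand":0.5,"dp":[-47, -1, 2],"rot":[-0.001, 0.0, -0.002]},
{"hand":0.5,"dp":[-47, -1, 2],"rot":[-0.001, 0.0, -0.002]},
{"hand":0.5,"dp":[-47, -2, 2],"rot":[-0.001, 0.0, -0.002]},
{"hand":0.5,"dp":[-47, -2, 2],"rot":[-0.001, 0.0, -0.002]},
```

Call:
{"api": "move_arm", "payload": {
  "rows": [
    {"hand": 0.5,"dp": [-47,-1,2],"rot": [0,0,0]},
    {"hand": 0.5,"dp": [-47,-1,2],"rot": [0,0,0]},
    {"hand": 0.5,"dp": [-47,-1,2],"rot": [0,0,0]},
    {"hand": 0.5,"dp": [-47,-1,2],"rot": [0,0,0]},
    {"hand": 0.5,"dp": [-47,-1,2],"rot": [0,0,0]},
    {"hand": 0.5,"dp": [-47,-1,2],"rot": [0,0,0]},
    {"hand": 0.5,"dp": [-47,-1,2],"rot": [0,0,0]},
    {"hand": 0.5,"dp": [-40,-1,2],"rot": [0,0,0]}
  ]
}}

```text
clock: 1.7
position: [0.433, -0.2296, 0.2285]
eef_rot: [-179.8, 0.1, 100.1]
ft_force: [0.5, -1.0, -0.2]
opening: 0.0429
```

Run:
```python
from plan import *
plan([(437,-218,180,180,0,101.4),(437,-218,129,180,0,101.4)],0.5)
```

```text
{"hand":0.5,"dp":[3, 2, 12],"rot":[-0.001, 0.001, -0.006]},
{"hand":0.5,"dp":[3, 2, 12],"rot":[-0.001, 0.001, -0.006]},
{"hand":0.5,"dp":[3, 2, 12],"rot":[-0.001, 0.001, -0.006]},
{"hand":0.5,"dp":[3, 2, 12],"rot":[-0.001, 0.001, -0.006]},
{"hand":0.5,"dp":[0, 0, 13],"rot":[-0.0, 0.0, 0.0]},
{"hand":0.5,"dp":[0, 0, 13],"rot":[-0.0, 0.0, 0.0]},
{"hand":0.5,"dp":[0, 0, 13],"rot":[-0.0, 0.0, 0.0]},
{"hand":0.5,"dp":[0, 0, 13],"rot":[-0.0, 0.0, 0.0]},
```

Call:
{"api": "move_arm", "payload": {
  "rows": [
    {"hand": 0.5,"dp": [3,2,10],"rot": [0,0,-0.01]},
    {"hand": 0.5,"dp": [3,2,12],"rot": [0,0,-0.01]},
    {"hand": 0.5,"dp": [3,2,13],"rot": [0,0,0]},
    {"hand": 0.5,"dp": [3,2,13],"rot": [0,0,0]},
    {"hand": 0.5,"dp": [0,0,13],"rot": [0,0,0]},
    {"hand": 0.5,"dp": [0,0,13],"rot": [0,0,0]},
    {"hand": 0.5,"dp": [0,0,13],"rot": [0,0,0]},
    {"hand": 0.5,"dp": [0,0,12],"rot": [0,0,0]}
  ]
}}

```text
clock: 2.5
position: [0.4371, -0.2184, 0.1226]
eef_rot: [-179.6, -0.1, 100.9]
ft_force: [-0.0, 0.5, -0.7]
opening: 0.043
```

Run:
```python
from rig import status,optics
import cv2,numpy as np
from h import *
c=optics.camera("side");cv2.imwrite("pics/side1.png",cv2.resize(c["image"][180:384,220:470],None,fx=3,fy=2.9)); print(status.get_obs()["position"])
```

```text
[ 0.43636179 -0.21786258  0.12082255]
```

View pics/side1.png

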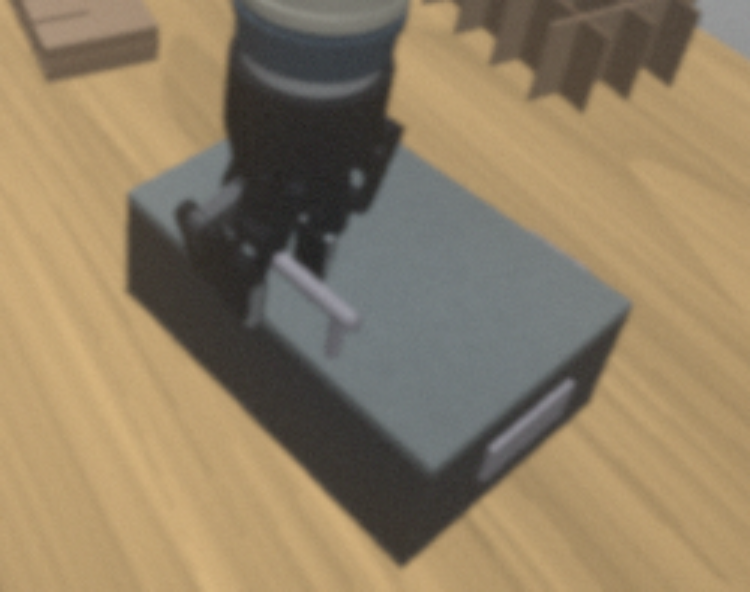

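The fingers straddle the bar in this crop, at about (280,265). I'll raise the tool slightly and close.

Call:
{"api": "move_arm", "payload": {
  "rows": [
    {"hand": 0.5,"dp": [0,0,-9],"rot": [0,0,0]},
    {"hand": 0.3,"dp": [0,0,0],"rot": [0,0,0]},
    {"hand": 0,"dp": [0,0,0],"rot": [0,0,0]},
    {"hand": 0,"dp": [0,0,0],"rot": [0,0,0]},
    {"hand": 0,"dp": [0,0,0],"rot": [0,0,0]},
    {"hand": 0,"dp": [0,0,0],"rot": [0,0,0]},
    {"hand": 0,"dp": [0,0,0],"rot": [0,0,0]},
    {"hand": 0,"dp": [0,0,0],"rot": [0,0,0]}
  ]
}}

```text
clock: 3.35
position: [0.4376, -0.2165, 0.1322]
eef_rot: [-179.7, -0.2, 101.1]
ft_force: [1.7, 0.4, -3.6]
opening: 0.009
```

```bash
cat > arc.py <<'E'
from plan import *
# handle arc: hinge, h dir; offset computed from current grip assumed at th0
def arc(th0,ths,tilts,hand=0,H=None,k=2):
    o=status.get_obs(); p=np.array(o["position"])*1000
    a=np.radians(11.4); h=np.array([np.cos(a),np.sin(a),0]); z=np.array([0,0,1.])
    hp=lambda t:(-158*np.cos(t)+43*np.sin(t))*h+(158*np.sin(t)+43*np.cos(t))*z
    hinge=np.array([592,-186.5,90])
    off=p-(hinge+hp(np.radians(th0))); print("offset of tcp from expected handle",off.round(1))
    w=[]
    for t,tl in zip(ths,tilts):
        R0=R.from_euler("xyz",[180,0,101.4],degrees=True)
        y=np.cross(z,h) # axis along bar
        Rt=R.from_rotvec(y*np.radians(tl))*R0
        g=hinge+hp(np.radians(t))
        q=g+Rt.apply([0,0,2]) # grasp pt 2mm behind tcp
        w.append((*q,*Rt.as_euler("xyz",degrees=True)))
    plan(w,hand)
E
python3 - <<'E'
from arc import *
arc(0,[8,16,24,32],[0]*4)
E
```

```text
offset of tcp from expected handle [ 0.5  1.2 -0.8]
{"hand":0,"dp":[-1, 3, -10],"rot":[-0.003, -0.002, -0.003]},
{"hand":0,"dp":[-1, 3, -10],"rot":[-0.003, -0.002, -0.003]},
{"hand":0,"dp":[0, 5, -10],"rot":[0.0, 0.0, 0.0]},
{"hand":0,"dp":[0, 5, -10],"rot":[0.0, 0.0, -0.0]},
{"hand":0,"dp":[0, 7, -9],"rot":[0.0, 0.0, 0.0]},
{"hand":0,"dp":[0, 7, -9],"rot":[0.0, 0.0, 0.0]},
{"hand":0,"dp":[0, 8, -8],"rot":[0.0, 0.0, 0.0]},
{"hand":0,"dp":[0, 8, -8],"rot":[0.0, 0.0, 0.0]},
```

Call:
{"api": "move_arm", "payload": {
  "rows": [
    {"hand": 0,"dp": [0,3,-10],"rot": [0,0,0]},
    {"hand": 0,"dp": [0,4,-10],"rot": [0,0,0]},
    {"hand": 0,"dp": [0,5,-10],"rot": [0,0,0]},
    {"hand": 0,"dp": [0,5,-10],"rot": [0,0,0]},
    {"hand": 0,"dp": [0,7,-9],"rot": [0,0,0]},
    {"hand": 0,"dp": [0,7,-9],"rot": [0,0,0]},
    {"hand": 0,"dp": [0,8,-8],"rot": [0,0,0]},
    {"hand": 0,"dp": [0,8,-8],"rot": [0,0,0]}
  ]
}}

```text
clock: 4.15
position: [0.485, -0.2069, 0.213]
eef_rot: [-179.4, -0.2, 101.0]
ft_force: [7.3, -1.0, -13.8]
opening: 0.0091
```

Run:
```python
from arc import *
arc(32,[40,48,56,64],[0]*4)
```

```text
offset of tcp from expected handle [2.  1.6 2.8]
{"hand":0,"dp":[0, 8, -5],"rot":[-0.005, -0.002, -0.004]},
{"hand":0,"dp":[-1, 8, -5],"rot":[-0.005, -0.002, -0.004]},
{"hand":0,"dp":[0, 10, -6],"rot":[0.0, 0.0, 0.0]},
{"hand":0,"dp":[0, 10, -6],"rot":[0.0, 0.0, -0.0]},
{"hand":0,"dp":[0, 11, -4],"rot":[0.0, 0.0, 0.0]},
{"hand":0,"dp":[0, 11, -4],"rot":[-0.0, -0.0, -0.0]},
{"hand":0,"dp":[0, 11, -3],"rot":[0.0, 0.0, 0.0]},
{"hand":0,"dp":[0, 11, -3],"rot":[-0.0, 0.0, 0.0]},
```

Force is low (about 15 N), and the TCP is tracking the handle's arc. I'll continue.

Call:
{"api": "move_arm", "payload": {
  "rows": [
    {"hand": 0,"dp": [0,8,-5],"rot": [0,0,0]},
    {"hand": 0,"dp": [0,8,-5],"rot": [0,0,0]},
    {"hand": 0,"dp": [0,10,-6],"rot": [0,0,0]},
    {"hand": 0,"dp": [0,10,-6],"rot": [0,0,0]},
    {"hand": 0,"dp": [0,11,-4],"rot": [0,0,0]},
    {"hand": 0,"dp": [0,11,-4],"rot": [0,0,0]},
    {"hand": 0,"dp": [0,11,-3],"rot": [0,0,0]},
    {"hand": 0,"dp": [0,11,-3],"rot": [0,0,0]}
  ]
}}

```text
clock: 4.95
position: [0.5648, -0.1909, 0.2554]
eef_rot: [-178.9, -0.0, 100.9]
ft_force: [2.4, -3.5, -17.6]
opening: 0.0081
```

Run:
```python
from arc import *
arc(64,[73,82,91,100],[0]*4)
from rig import optics; import cv2
cv2.imwrite("pics/side2.png",optics.camera("side")["image"])
```

```text
offset of tcp from expected handle [2.8 1.7 4.5]
{"hand":0,"dp":[0, 11, 2],"rot":[-0.009, -0.0, -0.004]},
{"hand":0,"dp":[-1, 11, 2],"rot":[-0.009, -0.0, -0.004]},
{"hand":0,"dp":[0, 13, 1],"rot":[0.0, -0.0, -0.0]},
{"hand":0,"dp":[0, 13, 1],"rot":[0.0, -0.0, -0.0]},
{"hand":0,"dp":[0, 13, 3],"rot":[0.0, 0.0, 0.0]},
{"hand":0,"dp":[0, 13, 3],"rot":[-0.0, 0.0, 0.0]},
{"hand":0,"dp":[0, 12, 5],"rot":[0.0, -0.0, 0.0]},
{"hand":0,"dp":[0, 12, 5],"rot":[-0.0, 0.0, -0.0]},
```

View pics/side2.png

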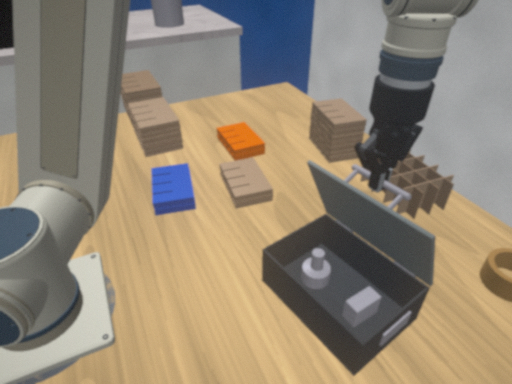

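The lid is at about 64° and the bar is still gripped near (380,185). The weight shows at (316,268) and the block at (362,305).

Call:
{"api": "move_arm", "payload": {
  "rows": [
    {"hand": 0,"dp": [0,11,2],"rot": [0,0,0]},
    {"hand": 0,"dp": [0,11,3],"rot": [0,0,0]},
    {"hand": 0,"dp": [0,13,2],"rot": [0,0,0]},
    {"hand": 0,"dp": [0,13,2],"rot": [0,0,0]},
    {"hand": 0,"dp": [0,13,3],"rot": [0,0,0]},
    {"hand": 0,"dp": [0,13,3],"rot": [0,0,0]},
    {"hand": 0,"dp": [0,12,5],"rot": [0,0,0]},
    {"hand": 0,"dp": [0,12,5],"rot": [0,0,0]}
  ]
}}

```text
clock: 5.8
position: [0.6656, -0.1707, 0.2416]
eef_rot: [-179.6, 0.5, 100.9]
ft_force: [-4.7, -2.9, -3.7]
opening: 0.0084
```

Run:
```python
from arc import *
arc(100,[106,109],[0]*2)
from rig import optics; import cv2
cv2.imwrite("pics/side3.png",optics.camera("side")["image"])
```

```text
offset of tcp from expected handle [5.2 2.  3.4]
{"hand":0,"dp":[0, 2, 3],"rot":[-0.002, 0.002, -0.002]},
{"hand":0,"dp":[0, 2, 3],"rot":[-0.002, 0.002, -0.002]},
{"hand":0,"dp":[0, 2, 3],"rot":[-0.002, 0.002, -0.002]},
{"hand":0,"dp":[0, 2, 3],"rot":[-0.002, 0.002, -0.002]},
{"hand":0,"dp":[0, 2, 1],"rot":[-0.0, -0.0, -0.0]},
{"hand":0,"dp":[0, 2, 1],"rot":[-0.0, -0.0, -0.0]},
{"hand":0,"dp":[0, 2, 1],"rot":[-0.0, -0.0, -0.0]},
{"hand":0,"dp":[0, 2, 1],"rot":[-0.0, -0.0, -0.0]},
```

View pics/side3.png

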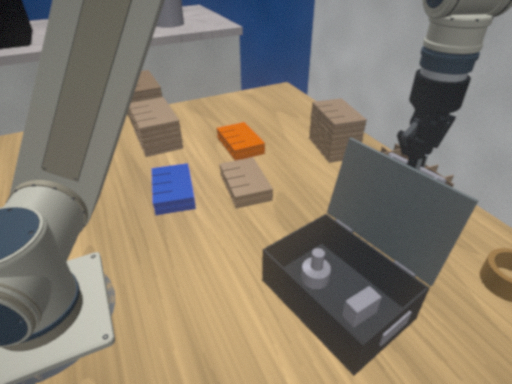

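The lid is past 100° with the bar still held at about (410,160). Next I'll take it closer to the stop, open slightly and rise.

Call:
{"api": "move_arm", "payload": {
  "rows": [
    {"hand": 0,"dp": [0,3,3],"rot": [0,0,0]},
    {"hand": 0,"dp": [0,3,3],"rot": [0,0,0]},
    {"hand": 0,"dp": [0,3,2],"rot": [0,0,0]},
    {"hand": 0,"dp": [0,3,2],"rot": [0,0,0]},
    {"hand": 0,"dp": [0,2,1],"rot": [0,0,0]},
    {"hand": 0,"dp": [0,0,0],"rot": [0,0,0]},
    {"hand": 0.3,"dp": [0,0,0],"rot": [0,0,0]},
    {"hand": 0.3,"dp": [0,0,0],"rot": [0,0,0]}
  ]
}}

```text
clock: 6.65
position: [0.684, -0.1671, 0.2303]
eef_rot: [-180.0, 0.5, 101.0]
ft_force: [0.6, 0.6, 0.9]
opening: 0.0257
```

Call:
{"api": "move_arm", "payload": {
  "rows": [
    {"hand": 0.3,"dp": [0,0,0],"rot": [0,0,0]},
    {"hand": 0.3,"dp": [0,2,-5],"rot": [0,0,0]},
    {"hand": 0.3,"dp": [0,2,-10],"rot": [0,0,0]},
    {"hand": 0.3,"dp": [0,3,-12],"rot": [0,0,0]},
    {"hand": 0.3,"dp": [0,3,-15],"rot": [0,0,0]},
    {"hand": 0.3,"dp": [0,0,-20],"rot": [0,0,0]},
    {"hand": 0.3,"dp": [0,0,-20],"rot": [0,0,0]},
    {"hand": 0.3,"dp": [0,0,-20],"rot": [0,0,0]}
  ]
}}

```text
clock: 7.45
position: [0.6934, -0.1639, 0.3369]
eef_rot: [-179.8, 0.4, 101.0]
ft_force: [1.0, -0.1, 0.6]
opening: 0.0257
```

Run:
```python
from rig import optics; import cv2,numpy as np
c=optics.camera("side");cv2.imwrite("pics/side4.png",c["image"]);np.savez("side4.npz",**c)
c=optics.camera("top");cv2.imwrite("pics/top4.png",c["image"]);np.savez("top4.npz",**c)
```

```text
(no output)
```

View pics/side4.png

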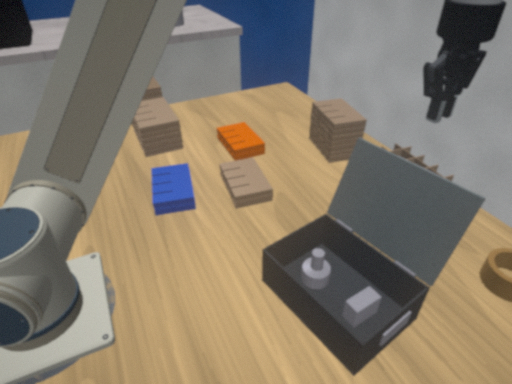

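View pics/top4.png

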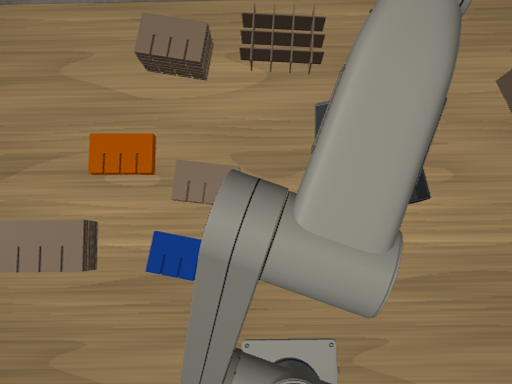

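The lid rests open on its stop and the gripper is clear of it. The stem top is at about (318,254) in the side view. The round part with a stem, at (316,268), is the weight; the square-edged block is at (362,305).

Run:
```python
from h import *
c=load("side4");P=cloud(c);v,u=np.mgrid[:384,:512]
w=(u>295)&(u<338)&(v>240)&(v<292)
g=c["image"].mean(2)
br=w&(g>110)
for a,b in((.068,.09),(.045,.066),(.03,.042),(.008,.03)):
    m=br&(P[...,2]>a)&(P[...,2]<b); q=P[m]; 
    if len(q): print(a,b,len(q),q.mean(0).round(4),q.min(0).round(4),q.max(0).round(4))
mb=(u>338)&(u<390)&(v>280)&(v<330)&(g>110)&(P[...,2]>.04)&(P[...,2]<.06);print("block",P[mb].mean(0),P[mb].min(0),P[mb].max(0))
cv2.imwrite("pics/crop4.png",cv2.resize(c["image"][235:335,285:400],None,fx=5,fy=5))
# lid angle
ml=(P[...,2]>.11)&(P[...,2]<.27)&(P[...,0]>.57)&(P[...,0]<.72)&(P[...,1]<-.08)&(P[...,1]>-.35)
q=P[ml];n=np.linalg.svd(q-q.mean(0),full_matrices=False)[2][2];print("lid normal",n,ml.sum(),"angle",np.degrees(np.arctan2(np.hypot(n[0],n[1]),abs(n[2]))))
```

```text
0.068 0.09 100 [ 0.4969 -0.1484  0.0789] [ 0.4855 -0.1594  0.0756] [ 0.5085 -0.1366  0.0812]
0.045 0.066 12 [ 0.4892 -0.1469  0.0549] [ 0.4855 -0.1586  0.0458] [ 0.5058 -0.1422  0.0631]
0.03 0.042 348 [ 0.4923 -0.1538  0.0385] [ 0.4697 -0.1751  0.0331] [ 0.5241 -0.1202  0.0418]
block [ 0.52423235 -0.25335513  0.04986052] [ 0.49457747 -0.27049881  0.04591081] [ 0.55582002 -0.23468207  0.05290936]
lid normal [ 0.90904749  0.18339807 -0.37416282] 10617 angle 68.0274207274927
```

View pics/crop4.png

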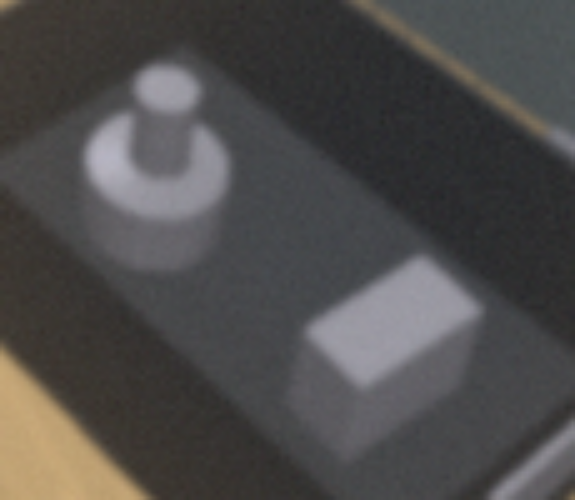

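Lid angle measures 112° (its stop). The stem axis is at (497,-148), with top z ≈ 79 mm. I'll move above it.

Run:
```python
from plan import *
plan([(590,-156,335,180,0,101.4),(497,-148,260,180,0,101.4)],0.5)
```

```text
{"hand":0.5,"dp":[7, -25, 1],"rot":[0.0, 0.002, -0.002]},
{"hand":0.5,"dp":[7, -25, 1],"rot":[0.0, 0.002, -0.002]},
{"hand":0.5,"dp":[7, -25, 1],"rot":[0.0, 0.002, -0.002]},
{"hand":0.5,"dp":[7, -25, 1],"rot":[0.0, 0.002, -0.002]},
{"hand":0.5,"dp":[7, -22, 19],"rot":[-0.0, -0.0, -0.0]},
{"hand":0.5,"dp":[7, -22, 19],"rot":[-0.0, -0.0, -0.0]},
{"hand":0.5,"dp":[7, -22, 19],"rot":[-0.0, -0.0, -0.0]},
{"hand":0.5,"dp":[7, -22, 19],"rot":[-0.0, -0.0, -0.0]},
```

Call:
{"api": "move_arm", "payload": {
  "rows": [
    {"hand": 0.5,"dp": [7,-25,1],"rot": [0,0,0]},
    {"hand": 0.5,"dp": [7,-25,1],"rot": [0,0,0]},
    {"hand": 0.5,"dp": [7,-25,1],"rot": [0,0,0]},
    {"hand": 0.5,"dp": [7,-25,1],"rot": [0,0,0]},
    {"hand": 0.5,"dp": [7,-22,19],"rot": [0,0,0]},
    {"hand": 0.5,"dp": [7,-22,19],"rot": [0,0,0]},
    {"hand": 0.5,"dp": [7,-22,19],"rot": [0,0,0]},
    {"hand": 0.5,"dp": [5,-20,10],"rot": [0,0,0]}
  ]
}}

```text
clock: 8.35
position: [0.496, -0.1465, 0.2629]
eef_rot: [180.0, 0.6, 101.0]
ft_force: [0.6, 0.2, 0.4]
opening: 0.0428
```

Run:
```python
from plan import *
plan([(497,-148,190,180,0,101.4),(497,-148,110,180,0,101.4)],0.5)
```

```text
{"hand":0.5,"dp":[0, 0, 18],"rot":[0.0, 0.003, -0.002]},
{"hand":0.5,"dp":[0, 0, 18],"rot":[0.0, 0.003, -0.002]},
{"hand":0.5,"dp":[0, 0, 18],"rot":[0.0, 0.003, -0.002]},
{"hand":0.5,"dp":[0, 0, 18],"rot":[0.0, 0.003, -0.002]},
{"hand":0.5,"dp":[0, 0, 20],"rot":[0.0, -0.0, -0.0]},
{"hand":0.5,"dp":[0, 0, 20],"rot":[0.0, -0.0, -0.0]},
{"hand":0.5,"dp":[0, 0, 20],"rot":[0.0, -0.0, -0.0]},
{"hand":0.5,"dp":[0, 0, 20],"rot":[0.0, -0.0, -0.0]},
```

Call:
{"api": "move_arm", "payload": {
  "rows": [
    {"hand": 0.5,"dp": [0,0,18],"rot": [0,0.003,0]},
    {"hand": 0.5,"dp": [0,0,18],"rot": [0,0.003,0]},
    {"hand": 0.5,"dp": [0,0,18],"rot": [0,0.003,0]},
    {"hand": 0.5,"dp": [0,0,18],"rot": [0,0.002,0]},
    {"hand": 0.5,"dp": [0,0,20],"rot": [0,0,0]},
    {"hand": 0.5,"dp": [0,0,20],"rot": [0,0,0]},
    {"hand": 0.5,"dp": [0,0,18],"rot": [0,0,0]},
    {"hand": 0.5,"dp": [0,0,8],"rot": [0,0,0]}
  ]
}}

```text
clock: 9.15
position: [0.4914, -0.1458, 0.1206]
eef_rot: [179.9, 0.0, 100.9]
ft_force: [0.3, -0.5, 0.5]
opening: 0.0424
```

Run:
```python
from rig import optics; import cv2
c=optics.camera("side");cv2.imwrite("pics/side5.png",cv2.resize(c["image"][150:350,240:440],None,fx=3,fy=3))
from plan import *
print(status.get_obs()["position"])
plan([(497,-148,66,180,0,101.4)],0.5)
```

```text
[ 0.49120857 -0.14573167  0.1199492 ]
{"hand":0.5,"dp":[0, 1, 7],"rot":[0.0, 0.0, -0.001]},
{"hand":0.5,"dp":[0, 1, 7],"rot":[0.0, 0.0, -0.001]},
{"hand":0.5,"dp":[0, 1, 7],"rot":[0.0, 0.0, -0.001]},
{"hand":0.5,"dp":[0, 1, 7],"rot":[0.0, 0.0, -0.001]},
{"hand":0.5,"dp":[0, 1, 7],"rot":[0.0, 0.0, -0.001]},
{"hand":0.5,"dp":[0, 1, 7],"rot":[0.0, 0.0, -0.001]},
{"hand":0.5,"dp":[0, 1, 7],"rot":[0.0, 0.0, -0.001]},
{"hand":0.5,"dp":[0, 1, 7],"rot":[0.0, 0.0, -0.001]},
```

View pics/side5.png

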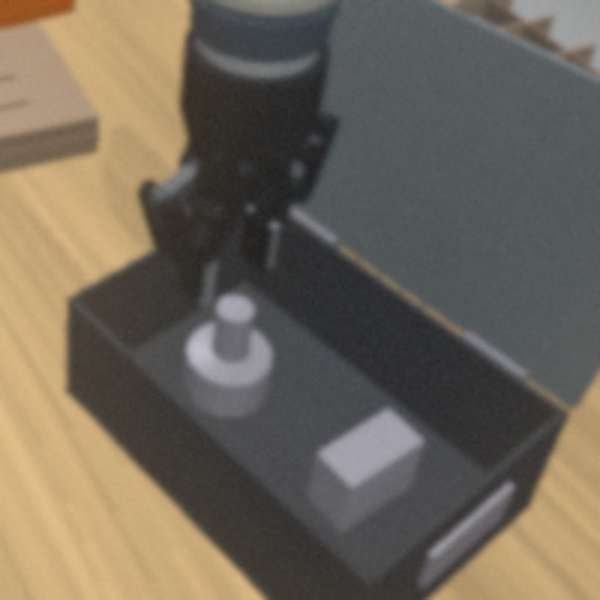

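The fingers at (207,290) and (272,245) bracket the stem at (235,305). I'll correct 6 mm along the jaw axis first, then lower.

Call:
{"api": "move_arm", "payload": {
  "rows": [
    {"hand": 0.5,"dp": [1,3,0],"rot": [0,0,0]},
    {"hand": 0.5,"dp": [1,3,4],"rot": [0,0,0]},
    {"hand": 0.5,"dp": [1,1,8],"rot": [0,0,0]},
    {"hand": 0.5,"dp": [0,0,10],"rot": [0,0,0]},
    {"hand": 0.5,"dp": [0,0,10],"rot": [0,0,0]},
    {"hand": 0.5,"dp": [0,0,8],"rot": [0,0,0]},
    {"hand": 0.5,"dp": [0,0,6],"rot": [0,0,0]},
    {"hand": 0.5,"dp": [0,0,2],"rot": [0,0,0]}
  ]
}}

```text
clock: 10.0
position: [0.4993, -0.1415, 0.0701]
eef_rot: [179.8, 0.1, 100.9]
ft_force: [0.8, -0.2, -0.3]
opening: 0.043
```

Run:
```python
from plan import *
plan([(497,-148,64,180,0,101.4)],0.5,n=1)
```

```text
{"hand":0.5,"dp":[-6, -3, 6],"rot":[0.003, 0.002, -0.008]},
```

Call:
{"api": "move_arm", "payload": {
  "rows": [
    {"hand": 0.5,"dp": [-4,-2,2],"rot": [0,0,0]},
    {"hand": 0.5,"dp": [-2,-1,2],"rot": [0,0,0]},
    {"hand": 0.5,"dp": [0,0,1],"rot": [0,0,0]},
    {"hand": 0.3,"dp": [0,0,0],"rot": [0,0,0]},
    {"hand": 0,"dp": [0,0,0],"rot": [0,0,0]},
    {"hand": 0,"dp": [0,0,0],"rot": [0,0,0]},
    {"hand": 0,"dp": [0,0,0],"rot": [0,0,0]},
    {"hand": 0,"dp": [0,0,0],"rot": [0,0,0]}
  ]
}}

```text
clock: 10.8
position: [0.4978, -0.1489, 0.065]
eef_rot: [179.8, 0.2, 100.9]
ft_force: [0.9, -0.2, -1.4]
opening: 0.0226
```

Run:
```python
from plan import *
o=status.get_obs();print(o["position"],o["eef_rot"],o["opening"],o["ft_force"])
```

```text
[ 0.4978338  -0.14893127  0.06497773] [1.79787613e+02 1.50973632e-01 1.00906870e+02] 0.022634345548810827 [ 0.8646636  -0.16081869 -1.41702932]
```

Gripped on the stem (opening 22.6 mm). At this grip the weight's underside is 60 mm below the TCP. Lifting now.

Call:
{"api": "move_arm", "payload": {
  "rows": [
    {"hand": 0,"dp": [0,0,-6],"rot": [0,0,0]},
    {"hand": 0,"dp": [0,0,-12],"rot": [0,0,0]},
    {"hand": 0,"dp": [0,0,-18],"rot": [0,0,0]},
    {"hand": 0,"dp": [0,0,-22],"rot": [0,0,0]},
    {"hand": 0,"dp": [0,0,-22],"rot": [0,0,0]},
    {"hand": 0,"dp": [0,0,-22],"rot": [0,0,0]},
    {"hand": 0,"dp": [0,0,-18],"rot": [0,0,0]},
    {"hand": 0,"dp": [0,0,-10],"rot": [0,0,0]}
  ]
}}

```text
clock: 11.6
position: [0.4927, -0.1465, 0.197]
eef_rot: [-179.5, -0.3, 100.9]
ft_force: [0.4, -0.6, -6.5]
opening: 0.0224
```

Run:
```python
from rig import optics; import cv2
c=optics.camera("side");cv2.imwrite("pics/side6.png",c["image"])
from plan import *
plan([(501,50,200,180,0,101.4),(501,200,180,180,0,101.4)],0,n=16)
```

```text
{"hand":0,"dp":[24, 6, 0],"rot":[-0.001, -0.001, -0.001]},
{"hand":0,"dp":[24, 6, 0],"rot":[-0.001, -0.001, -0.001]},
{"hand":0,"dp":[24, 6, 0],"rot":[-0.001, -0.001, -0.001]},
{"hand":0,"dp":[24, 6, 0],"rot":[-0.001, -0.001, -0.001]},
{"hand":0,"dp":[24, 6, 0],"rot":[-0.001, -0.001, -0.001]},
{"hand":0,"dp":[24, 6, 0],"rot":[-0.001, -0.001, -0.001]},
{"hand":0,"dp":[24, 6, 0],"rot":[-0.001, -0.001, -0.001]},
{"hand":0,"dp":[24, 6, 0],"rot":[-0.001, -0.001, -0.001]},
{"hand":0,"dp":[18, 4, 3],"rot":[-0.0, 0.0, 0.0]},
{"hand":0,"dp":[18, 4, 3],"rot":[-0.0, 0.0, 0.0]},
{"hand":0,"dp":[18, 4, 3],"rot":[-0.0, 0.0, 0.0]},
{"hand":0,"dp":[18, 4, 3],"rot":[-0.0, 0.0, 0.0]},
{"hand":0,"dp":[18, 4, 3],"rot":[-0.0, 0.0, 0.0]},
{"hand":0,"dp":[18, 4, 3],"rot":[-0.0, 0.0, 0.0]},
{"hand":0,"dp":[18, 4, 3],"rot":[-0.0, 0.0, 0.0]},
{"hand":0,"dp":[18, 4, 3],"rot":[-0.0, 0.0, 0.0]},
```

View pics/side6.png

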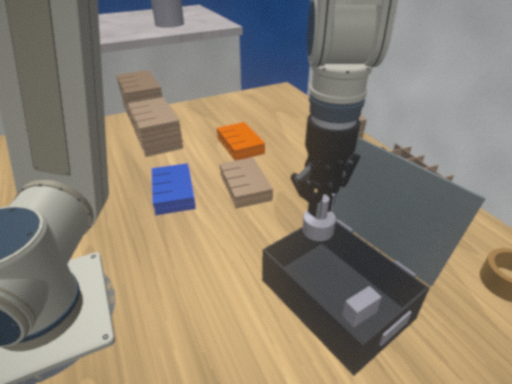

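The weight hangs upright from the gripper at (320,225). The block is still in the case at (362,305) and the lid is still open. Moving across to the pile.

Call:
{"api": "move_arm", "payload": {
  "rows": [
    {"hand": 0,"dp": [12,3,0],"rot": [0,0,0]},
    {"hand": 0,"dp": [20,5,0],"rot": [0,0,0]},
    {"hand": 0,"dp": [24,6,0],"rot": [0,0,0]},
    {"hand": 0,"dp": [24,6,0],"rot": [0,0,0]},
    {"hand": 0,"dp": [24,6,0],"rot": [0,0,0]},
    {"hand": 0,"dp": [24,6,0],"rot": [0,0,0]},
    {"hand": 0,"dp": [24,6,0],"rot": [0,0,0]},
    {"hand": 0,"dp": [24,6,0],"rot": [0,0,0]}
  ]
}}

```text
clock: 12.45
position: [0.4987, 0.0432, 0.1911]
eef_rot: [-178.9, -0.6, 100.6]
ft_force: [-0.0, 0.2, -4.9]
opening: 0.0227
```

Run:
```python
from plan import *
plan([(501,200,170,180,0,101.4)],0,n=8)
```

```text
{"hand":0,"dp":[19, 4, 3],"rot":[-0.002, -0.001, -0.002]},
{"hand":0,"dp":[19, 4, 3],"rot":[-0.002, -0.001, -0.002]},
{"hand":0,"dp":[19, 4, 3],"rot":[-0.002, -0.001, -0.002]},
{"hand":0,"dp":[19, 4, 3],"rot":[-0.002, -0.001, -0.002]},
{"hand":0,"dp":[19, 4, 3],"rot":[-0.002, -0.001, -0.002]},
{"hand":0,"dp":[19, 4, 3],"rot":[-0.002, -0.001, -0.002]},
{"hand":0,"dp":[19, 4, 3],"rot":[-0.002, -0.001, -0.002]},
{"hand":0,"dp":[19, 4, 3],"rot":[-0.002, -0.001, -0.002]},
```

Call:
{"api": "move_arm", "payload": {
  "rows": [
    {"hand": 0,"dp": [20,4,3],"rot": [-0.003,-0.001,-0.002]},
    {"hand": 0,"dp": [20,4,3],"rot": [-0.003,-0.001,-0.002]},
    {"hand": 0,"dp": [20,4,3],"rot": [-0.003,-0.001,-0.002]},
    {"hand": 0,"dp": [20,4,3],"rot": [-0.003,-0.001,-0.002]},
    {"hand": 0,"dp": [20,4,3],"rot": [-0.003,-0.001,-0.002]},
    {"hand": 0,"dp": [20,4,3],"rot": [-0.003,-0.001,-0.002]},
    {"hand": 0,"dp": [16,3,2],"rot": [0,0,0]},
    {"hand": 0,"dp": [8,2,1],"rot": [0,0,0]}
  ]
}}

```text
clock: 13.25
position: [0.4906, 0.2029, 0.1609]
eef_rot: [-179.0, -0.4, 101.6]
ft_force: [-0.2, -0.0, -5.8]
opening: 0.0225
```

Run:
```python
from plan import *
o=status.get_obs();print(o["position"],o["eef_rot"],o["opening"],o["ft_force"])
plan([(501,200,115,180,0,101.4)],0,n=8)
```

```text
[0.49064077 0.20294524 0.16088488] [-179.00433007   -0.44532582  101.61611068] 0.022523512385999672 [-0.24779712 -0.04709568 -5.76010451]
{"hand":0,"dp":[-1, 1, 6],"rot":[-0.002, -0.001, 0.0]},
{"hand":0,"dp":[-1, 1, 6],"rot":[-0.002, -0.001, 0.0]},
{"hand":0,"dp":[-1, 1, 6],"rot":[-0.002, -0.001, 0.0]},
{"hand":0,"dp":[-1, 1, 6],"rot":[-0.002, -0.001, 0.0]},
{"hand":0,"dp":[-1, 1, 6],"rot":[-0.002, -0.001, 0.0]},
{"hand":0,"dp":[-1, 1, 6],"rot":[-0.002, -0.001, 0.0]},
{"hand":0,"dp":[-1, 1, 6],"rot":[-0.002, -0.001, 0.0]},
{"hand":0,"dp":[-1, 1, 6],"rot":[-0.002, -0.001, 0.0]},
```

Call:
{"api": "move_arm", "payload": {
  "rows": [
    {"hand": 0,"dp": [-1,3,4],"rot": [-0.004,-0.002,0]},
    {"hand": 0,"dp": [-1,3,6],"rot": [-0.004,-0.002,0]},
    {"hand": 0,"dp": [-1,3,8],"rot": [-0.004,-0.002,0]},
    {"hand": 0,"dp": [0,1,8],"rot": [-0.003,-0.001,0]},
    {"hand": 0,"dp": [0,1,7],"rot": [0,0,0]},
    {"hand": 0,"dp": [0,0,5],"rot": [0,0,0]},
    {"hand": 0,"dp": [0,0,4],"rot": [0,0,0]},
    {"hand": 0,"dp": [0,0,1],"rot": [0,0,0]}
  ]
}}

```text
clock: 14.05
position: [0.5013, 0.2004, 0.1116]
eef_rot: [-179.7, 0.0, 101.5]
ft_force: [0.4, 0.2, -6.3]
opening: 0.0226
```

Run:
```python
from rig import optics; import cv2
import numpy as np
c=optics.camera("side");cv2.imwrite("pics/side7.png",cv2.resize(c["image"][90:240,150:350],None,fx=4,fy=4))
from plan import *
o=status.get_obs();print(o["position"],o["eef_rot"],o["opening"],o["ft_force"])
plan([(501,200,100,180,0,101.4)],0,n=8)
from h import *
P=cloud(c);g=c["image"].mean(2);x=P[...,0];y=P[...,1];z=P[...,2]
m=(z>.056)&(z<.092)&(abs(x-.5)<.05)&(abs(y-.2)<.05);q=P[m];print(q.min(0),q.max(0))
m=(z>.035)&(z<.045)&(abs(x-.5)<.1)&(abs(y-.2)<.1);print("pile z",np.median(z[m]))
```

```text
[0.50139808 0.2003818  0.11170973] [-1.79688962e+02  4.09766312e-02  1.01532849e+02] 0.02275447377084887 [-0.29594343 -0.31606001 -5.02206437]
{"hand":0,"dp":[0, 0, 1],"rot":[-0.001, 0.0, 0.0]},
{"hand":0,"dp":[0, 0, 1],"rot":[-0.001, 0.0, 0.0]},
{"hand":0,"dp":[0, 0, 1],"rot":[-0.001, 0.0, 0.0]},
{"hand":0,"dp":[0, 0, 1],"rot":[-0.001, 0.0, 0.0]},
{"hand":0,"dp":[0, 0, 1],"rot":[-0.001, 0.0, 0.0]},
{"hand":0,"dp":[0, 0, 1],"rot":[-0.001, 0.0, 0.0]},
{"hand":0,"dp":[0, 0, 1],"rot":[-0.001, 0.0, 0.0]},
{"hand":0,"dp":[0, 0, 1],"rot":[-0.001, 0.0, 0.0]},
[0.47115207 0.17234659 0.05623282] [0.52696982 0.21911021 0.09183088]
pile z 0.040186130361372974
```

View pics/side7.png

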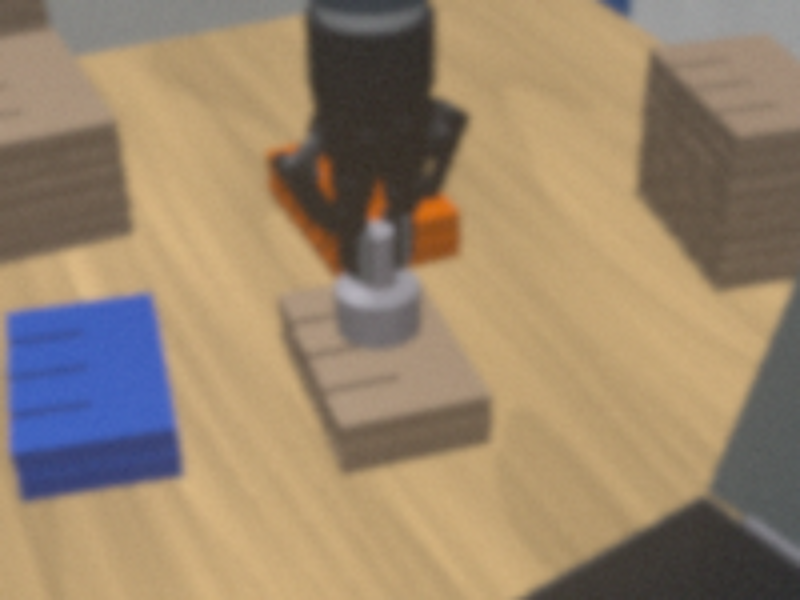

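The weight hangs about 12 mm above the middle of the brown pile (crop, around (378,310)). I'll lower it slowly.

Call:
{"api": "move_arm", "payload": {
  "rows": [
    {"hand": 0,"dp": [0,0,2],"rot": [-0.001,0,0]},
    {"hand": 0,"dp": [0,0,2],"rot": [-0.001,0,0]},
    {"hand": 0,"dp": [0,0,2],"rot": [-0.001,0,0]},
    {"hand": 0,"dp": [0,0,1],"rot": [-0.001,0,0]},
    {"hand": 0,"dp": [0,0,1],"rot": [0,0,0]},
    {"hand": 0,"dp": [0,0,1],"rot": [0,0,0]},
    {"hand": 0,"dp": [0,0,0],"rot": [0,0,0]},
    {"hand": 0,"dp": [0,0,0],"rot": [0,0,0]}
  ]
}}

```text
clock: 14.9
position: [0.5018, 0.2007, 0.103]
eef_rot: [179.9, 0.0, 101.6]
ft_force: [-0.2, 0.2, -5.6]
opening: 0.0224
```

Call:
{"api": "move_arm", "payload": {
  "rows": [
    {"hand": 0,"dp": [0,0,1],"rot": [0,0,0]},
    {"hand": 0,"dp": [0,0,0],"rot": [0,0,0]},
    {"hand": 0,"dp": [0,0,1],"rot": [0,0,0]},
    {"hand": 0,"dp": [0,0,0],"rot": [0,0,0]},
    {"hand": 0,"dp": [0,0,1],"rot": [0,0,0]},
    {"hand": 0,"dp": [0,0,0],"rot": [0,0,0]},
    {"hand": 0,"dp": [0,0,0],"rot": [0,0,0]},
    {"hand": 0,"dp": [0,0,0],"rot": [0,0,0]}
  ]
}}

```text
clock: 15.7
position: [0.502, 0.2007, 0.1]
eef_rot: [179.9, 0.0, 101.6]
ft_force: [-0.3, 1.0, -5.3]
opening: 0.023
```

Call:
{"api": "move_arm", "payload": {
  "rows": [
    {"hand": 0,"dp": [0,0,1],"rot": [0,0,0]},
    {"hand": 0,"dp": [0,0,0],"rot": [0,0,0]},
    {"hand": 0,"dp": [0,0,0],"rot": [0,0,0]},
    {"hand": 0,"dp": [0,0,0],"rot": [0,0,0]},
    {"hand": 0,"dp": [0,0,0.6],"rot": [0,0,0]},
    {"hand": 0,"dp": [0,0,0],"rot": [0,0,0]},
    {"hand": 0,"dp": [0,0,0],"rot": [0,0,0]},
    {"hand": 0,"dp": [0,0,0],"rot": [0,0,0]}
  ]
}}

```text
clock: 16.5
position: [0.5023, 0.2009, 0.0999]
eef_rot: [179.8, 0.0, 101.6]
ft_force: [-0.9, -0.9, -1.2]
opening: 0.0227
```

The z height stopped at 99.9 mm and the load fell from −5.3 to −1.2 N, so the weight is on the pile. Releasing.

Call:
{"api": "move_arm", "payload": {
  "rows": [
    {"hand": 0.32,"dp": [0,0,0],"rot": [0,0,0]},
    {"hand": 0.4,"dp": [0,0,0],"rot": [0,0,0]},
    {"hand": 0.5,"dp": [0,0,0],"rot": [0,0,0]},
    {"hand": 0.6,"dp": [0,0,0],"rot": [0,0,0]},
    {"hand": 0.6,"dp": [0,0,-5],"rot": [0,0,0]},
    {"hand": 0.6,"dp": [0,0,-10],"rot": [0,0,0]},
    {"hand": 0.6,"dp": [0,0,-15],"rot": [0,0,0]},
    {"hand": 0.6,"dp": [0,0,-15],"rot": [0,0,0]}
  ]
}}

```text
clock: 17.3
position: [0.5025, 0.2009, 0.1472]
eef_rot: [179.8, 0.0, 101.5]
ft_force: [0.5, 0.5, 0.4]
opening: 0.0512
```

Call:
{"api": "move_arm", "payload": {
  "rows": [
    {"hand": 0.6,"dp": [0,0,-20],"rot": [0,0,0]},
    {"hand": 0.6,"dp": [0,0,-25],"rot": [0,0,0]},
    {"hand": 0.6,"dp": [0,0,-25],"rot": [0,0,0]},
    {"hand": 0.6,"dp": [0,0,-20],"rot": [0,0,0]},
    {"hand": 0.6,"dp": [0,0,-10],"rot": [0,0,0]},
    {"hand": 0.6,"dp": [0,0,0],"rot": [0,0,0]},
    {"hand": 0.6,"dp": [0,0,0],"rot": [0,0,0]},
    {"hand": 0.6,"dp": [0,0,0],"rot": [0,0,0]}
  ]
}}

```text
clock: 18.1
position: [0.5019, 0.2008, 0.2571]
eef_rot: [179.5, 0.0, 101.6]
ft_force: [-0.4, 0.2, 0.2]
opening: 0.0511
```

Run:
```python
from rig import optics,status; import cv2
import numpy as np
from h import *
c=optics.camera("side");cv2.imwrite("pics/side8.png",c["image"])
P=cloud(c);x=P[...,0];y=P[...,1];z=P[...,2]
for a,b in((.108,.12),(.066,.076)):
    m=(z>a)&(z<b)&(abs(x-.5)<.05)&(abs(y-.2)<.05);q=P[m];print(a,q.min(0),q.max(0),(q.min(0)+q.max(0))/2, np.median(q[:,2]))
ml=(z>.11)&(z<.27)&(x>.57)&(x<.72)&(y<-.08)&(y>-.35)
q=P[ml];n=np.linalg.svd(q-q.mean(0),full_matrices=False)[2][2];print("lid angle",180-np.degrees(np.arctan2(np.hypot(n[0],n[1]),abs(n[2]))))
print(status.get_obs()["clock"],status.get_obs()["qvel"])
```

```text
0.108 [0.48907433 0.18841621 0.10821979] [0.51060703 0.21467437 0.11647597] [0.49984068 0.20154529 0.11234788] 0.11371268563626455
0.066 [0.47305522 0.17381666 0.06659289] [0.52792096 0.22661182 0.07594463] [0.50048809 0.20021424 0.07126876] 0.07324978055800813
lid angle 111.96819574973996
18.15 [ 0.02926212  0.17239269  0.07786909  0.12596945  0.05565741 -0.05210696]
```

View pics/side8.png

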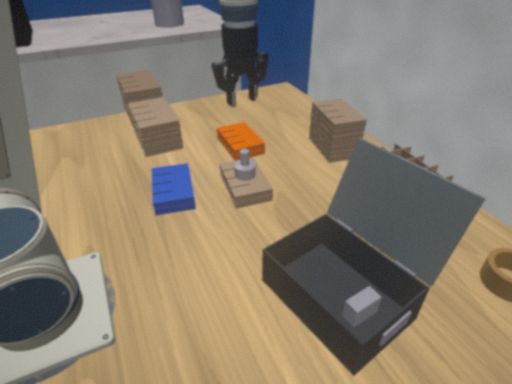

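The weight stands upright mid-pile at (245,165), the block is in the case at (362,305), the lid is open, and the gripper is clear.

```bash
python3 -c "
from rig import workorder;print(workorder.close_job())"
```

```text
the job is handed in; nothing more can be done
None
```

The job is done and was handed in at about 18 s of the 58 s allowed. I gripped the lid's bar handle and swung it along its arc onto the stop. Then I lifted the weight out by its stem and lowered it slowly onto the low brown pile until the pile took its load.

**Last checks, before hand-in:**
- **Lid:** measured at 112°, which is its stop (1.95 rad).
- **Weight:** upright, centred at about (0.500, 0.201). The pile's measured centre is (0.501, 0.200). The stem top is at 0.114 m, as expected for the 74 mm weight on the 40 mm pile.
- **Block:** still in the case.
- **Robot:** clear of everything; the highest force reading between moves was about 18 N.

No check failed. The one discrepancy was the fingers reading 22.6 mm on the 24 mm stem, though the grip held. I took no pictures after handing in.

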